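# Seat a brass tube in the ring-blank cutting jig and hold it down

## Task

A ring blank is about to be sawn off the brass tube. Take the brass tube from the wooden rest, feed it lengthwise along the V-blocks of the cutting jig, under the arched saw guide, until its end touches the length stop without shifting the stop off its setting, and hold it pressed firmly down onto both sides of the V, as for sawing. Finish while still holding it pressed down, and leave the steel tube and the other tools where they are.

Things in the scene. Friction and masses are not known exactly. Their poses are not given: they have to be found in the camera images.
- brass_tube: yellow brass tube, 22 mm outside diameter, 170 mm long, about 0.18 kg (varies from one start to the next); both ends alike; treat it as solid. Origin at its middle, on the tube's axis; its x axis runs along the tube (either way round). It starts lying in one of the two notches of the rest, the axis 42 mm above the bench
- steel_tube: grey steel tube of the same size, lying in the other notch of the rest, 76 mm beside the brass one (centre to centre); stays there. Origin at its middle; x along the tube
- rest: fixed wooden rest, 104 x 124 x 39 mm: base board 8 mm thick and two upright notched boards, 12 mm thick, at x = -42 and +42 mm, 72 mm clear between them, so that a tube can be gripped at its middle from above. Origin at the middle of the underside; tubes lie along its x in notches at y = -38 and +38 mm, axis 42 mm above the bench
- jig: fixed tube-cutting jig: aluminium base 224 x 70 x 10 mm with a steel V groove along its x at y = 0. Origin midway across, on the underside; z up; x is the feed direction, from the open rear end (x = -92 mm) to the length stop. Rear V-block at x = -82 to -60 mm, front V-block at x = 45 to 75 mm; between them an open window for the fingers, its floor 38 mm under the seated tube's axis
- vee_axis (a point): point on the axis of a tube seated in the 90-degree V, at the jig's x = 0, y = 0, 48 mm above the bench; axes as the jig's. The V-blocks' top edges are at this height, 50 mm wide overall
- saw_guide (a point): middle of the saw guide, on the seated tube's axis, at the jig's x = 65 mm: two dark arches over the front V-block, from x = 57 to 73 mm, with a 2 mm saw slot between them. The opening is half a circle of 16 mm radius about the seated axis (5 mm clear round the tube); the arches' top is 22.5 mm above that axis; straps beside them reach out to y = +-32 mm
- stop_face (a point): centre of the stop's face that the tube's end must touch, on the seated tube's axis beyond the saw guide, 82 to 96 mm along the jig's x (the setting varies); axes as the jig's. A steel pad on an aluminium slide locked by a brass thumbscrew; it slips along x only if pushed with over about 40 N. With the tube touching it, the tube's middle is 85 mm behind this point
- v_left: the sloping faces on the left of the V (the jig's +y side) of both V-blocks, one part with the jig; same origin and axes as the jig
- v_right: the sloping faces on the right of the V (the jig's -y side) of both V-blocks, one part with the jig; same origin and axes as the jig
- calliper: steel vernier calliper, 150 mm long, lying flat on the bench; bystander. Origin at the middle of its underside
- pliers_1: red-handled pliers, 149 mm long, lying flat on the bench; bystander. Origin at the middle of its underside
- flux_tin: flat round tin, 63 mm across, 24 mm high; bystander. Origin at the middle of its underside

How it is judged (in metres and radians):
On the way:
1. the brass tube's leading end has been fed along the V under the saw guide, past the saw slot (x of brass_tube in the frame of vee_axis above -0.018 m and y of brass_tube in the frame of vee_axis between -0.007 and 0.007 m and z of brass_tube in the frame of vee_axis between -0.004 and 0.009 m and angle between the x axis of brass_tube and the x axis of jig, either way round below 0.12 rad).
At the end, for the whole second after the job is handed in: the brass tube lies straight in the V (within 0.02 rad; axis within 1.5 mm sideways and upward), its end within 2.5 mm of the length stop, held by the fingers, at rest, pressing on each side of the V with over 3 N; the stop within 3 mm of its setting, the steel tube within 20 mm of its place (x of brass_tube in the frame of stop_face between -0.0875 and -0.083 m and y of brass_tube in the frame of vee_axis between -0.0015 and 0.0015 m and z of brass_tube in the frame of vee_axis between -0.002 and 0.0015 m and angle between the x axis of brass_tube and the x axis of jig, either way round below 0.02 rad and contact force between brass_tube and v_left above 3 N and contact force between brass_tube and v_right above 3 N and contact force between the fingers and brass_tube above 3 N and linear speed of brass_tube below 0.01 m/s and distance of stop_face from where it was at the start of the episode below 0.003 m and distance of steel_tube from where it was at the start of the episode below 0.02 m); the arm keeps its last pose, push and grip.
It fails at once if the length stop was pushed more than 3 mm off its setting (distance of stop_face from where it was at the start of the episode above 0.003 m).
It fails at once if the steel tube or a bystander tool was moved by more than 20 mm (distance of any of steel_tube, calliper, pliers_1, flux_tin from where it was at the start of the episode above 0.02 m).
It also fails if it takes over 45 s, if anything falls off the work surface, if the arm or the gripper's body presses on something with over 40 N, if the wrist force passes 120 N, or if a joint passes its speed limit or range.

## Robot

A 6-joint arm with a two-finger parallel gripper is mounted at the origin on a cart in front of the work surface, level with it; the furniture and walls round the work are solid. World frame = base frame: x ahead of the robot, y to its left, z up, the work surface at z = 0. Lengths are in m, angles in degrees, forces in N, time in s.
With the tool pointing down it reaches from about 0.275 to 0.875 m from the base axis. Payload 12.5 kg.
Tool frame: the origin (TCP) lies midway between the tips of the shut fingers; the grasp point (between the pads) lies 19 mm behind it; z points along the fingers, y is the line along which they close (so a half turn about z gives the same grasp; the last joint's range is limited). The gripper opens to 85 mm and grips with 20 to 120 N. Pads are 22 mm wide; open, the fingers measure 114 mm over their backs; the gripper's body (76 mm by 85 mm) begins 54 mm behind the grasp point. The pads swing forward as they close: fully open they stand 13 mm farther back than shut.
Start: joints at [-81.967, 20.094, 94.641, -0, 65.266, -4.847], TCP at [0.123, -0.536, 0.231] pointing down, gripper open.
Joint ranges: [-157.81, 157.81], [-45, 120.19], [0.68, 151.7], [-89.99, 269.99], [4.06, 180], [-164.3, 164.3]. Speed limits (degrees/s): [127.2, 127.2, 159.86, 180, 180, 180].

## Interface

Orientations are given as a 3x3 rotation matrix whose columns are the frame's x, y, z axes.
In Python, from station import robot gives the robot as it stands.
- The arm moves only by the shell command python3 -m creep 'ROWS' [FORCE]. ROWS is JSON, a list of rows, each an object of numbers: "grip": the finger opening in m, from 0 to 0.0854; "x", "y", "z": the shift along the tool's x, y, z in m; "spin": the turn about the tool's z in rad. In form: [{"grip": .., "x": .., "y": .., "z": .., "spin": ..}, ...]. A call has 1 to 8 rows; each row is the pose to reach, as a shift and turn from the pose commanded when the call began, along the tool's axes at that moment; what a row does not reach only later rows make up. A row lasts 1/12 s, in which the tool goes at most 41.7 mm and 7.16 degrees, less where a joint would pass 70% of its speed; a pose out of reach is approached as far as the arm can. A call with a gripper value outside its range is refused whole. The fingers move at their own pace and stop on an object; FORCE is the grip in N (left out, the last holds). Time passes only in rows, so rows that repeat a pose let the fingers close. It gives the time, the measured TCP pose, the force, the opening and the grip force at its end, in the units of the state.
- robot.get_state(): the state, without advancing time (a new reading comes with each control period).
- robot.grab_frame(name): name is "scene" or "top" or "wrist"; returns (picture, depth): 480x640x3 uint8, red, green, blue; 480x640 float32, m along the optical axis (not along the pixel's ray), 0 where there is no reading.
- robot.camera_info(name): a dict with "fx", "fy", "cx", "cy" (pixels), "R" (3x3) and "t" (3): a world point X has camera coordinates R X + t; the wrist camera has in their place "tool_from_camera" (4x4, takes a point from camera to tool coordinates, whose origin is the TCP and whose axes are the flange's). Camera axes: x right, y down, z forward; pixel columns grow to the right and rows downward; lengths in m; the calibration is good to about 2 mm. A picture is of the moment at which its call begins: read the wrist's pose just before it. camera_info takes no time and is no camera call.
- robot.job_done(): hands the job in; it is judged then, once.
Trained networks look in the newest picture that a camera, given by its name, has taken for a name from the list of things; names that differ only in an ending like _2 or _b are one class to them, and where a whole thing is asked for, a point or a joint stands for the part that bears it (a point fixed in the world has none). Each returns a list of dicts, best first, with "score" (0 to 1); they miss things now and then, are a little off and sometimes report something else, mostly with a low value. They report only what shows in the picture. A call takes as long as a camera call.
- robot.masks_of(camera, label): "mask" (480x640 bool, what is visible of it) and "location" ([column, row] in pixels, amid what is visible of it).
The state is a dict: "time_s": time; "q": joint angles; "qd": joint speeds; "tau": joint torques, N m; "ee_pos": TCP position; "tool_rot": TCP orientation; "ft_force": force on the tool from outside, world axes, zero at the start; "moment": the same for the moment, N m; "grip_width": finger opening in m; "gripper_force": force on a finger pad.
Only numpy, scipy, OpenCV 4.12 (cv2) and the standard library are available. Lean on these libraries where they do the work, as an engineer would, in place of code of your own. Each camera call takes 0.05 s, during which the arm holds its last target. There are 200 camera calls.

## Working session

There is one attempt and no reset: what is moved stays moved. The work goes in short steps, Python scripts to look and compute and a shell command to move; the robot and the scene stay as the last step left them, time stands still between calls to the robot, and variables do not carry over. Pictures are saved under pics/ and viewed, at most 10 in all, crops included, and the job is handed in when it is done.

```bash
mkdir -p pics
cat > h.py <<'E'
import numpy as np, cv2
from station import robot
def cam(n):
    s=robot.get_state(); im,d=robot.grab_frame(n); c=robot.camera_info(n)
    if n=="wrist":
        T=np.array(c["tool_from_camera"]); R=np.array(s["tool_rot"]); p=np.array(s["ee_pos"])
        M=np.eye(4); M[:3,:3]=R; M[:3,3]=p; W=M@T
    else:
        W=np.eye(4); R=np.array(c["R"]); W[:3,:3]=R.T; W[:3,3]=-R.T@np.array(c["t"])
    v,u=np.mgrid[:480,:640]
    P=np.stack([(u-c["cx"])/c["fx"]*d,(v-c["cy"])/c["fy"]*d,d],-1)@W[:3,:3].T+W[:3,3]
    P[d<=0]=np.nan
    return im,d,P,c,W
def save(n,im): cv2.imwrite("pics/"+n,im[...,::-1])
E
python3 - <<'E'
from h import *
print(robot.get_state())
for n in("scene","top"):
    im,d,P,c,W=cam(n); save(n+"0.png",im); print(n,W.round(3).tolist(),c["fx"])
    for l in("brass_tube","steel_tube","jig","stop_face","saw_guide","rest","v_left"):
        for r in robot.masks_of(n,l)[:2]:
            m=r["mask"]; q=P[m]; q=q[~np.isnan(q[:,0])]
            if len(q)==0: continue
            a=cv2.minAreaRect(q[:,:2].astype(np.float32)*1000)
            print(n,l,round(r["score"],2),np.round(r["location"]),m.sum(),np.median(q,0).round(3),"z95",np.percentile(q[:,2],95).round(3),np.round(a[0]),np.round(a[1]),round(a[2],1))
E
```

```text
{'time_s': 0.0, 'q': array([-8.19676238e+01,  2.01255262e+01,  9.46786888e+01, -1.50971178e-03,
        6.52651923e+01, -4.84646416e+00]), 'qd': array([ 0.02561662,  0.01241467,  0.02654121, -0.00093294, -0.15731438,
        0.0564731 ]), 'tau': array([-5.97081817e-04, -5.06110096e+01, -2.91409117e+01, -1.04907288e-04,
        4.50095060e-03, -1.80670241e-05]), 'ee_pos': array([ 0.12256705, -0.53581551,  0.23073552]), 'tool_rot': array([[ 9.74841122e-01,  2.22900762e-01, -1.92967421e-04],
       [ 2.22900832e-01, -9.74840391e-01,  1.19615765e-03],
       [ 7.85120155e-05, -1.20907626e-03, -9.99999266e-01]]), 'ft_force': array([0.27132061, 0.13011554, 0.57309309]), 'moment': array([-0.00499583,  0.01915957,  0.01870938]), 'gripper_force': 0.0, 'grip_width': 0.08536531818756454}
scene [[-0.895, -0.153, 0.419, 0.082], [-0.446, 0.36, -0.82, 0.7], [-0.026, -0.92, -0.39, 0.483], [0.0, 0.0, 0.0, 1.0]] 582.2790973294391
scene brass_tube 0.83 [358. 233.] 742 [ 0.514 -0.313  0.047] z95 0.053 [ 524. -316.] [ 28. 172.] 84.5
scene steel_tube 0.59 [378. 219.] 702 [ 0.498 -0.388  0.046] z95 0.053 [
[... 930 characters left out ...]
 [ 507. -399.] [ 31. 170.] 81.0
top steel_tube 0.29 [392. 150.] 824 [ 0.695 -0.329  0.009] z95 0.013 [ 690. -324.] [148.  54.] 83.5
top jig 0.88 [293. 217.] 4206 [ 0.575 -0.135  0.011] z95 0.058 [ 579. -134.] [224.  71.] 8.2
top stop_face 0.79 [285. 167.] 259 [ 0.653 -0.126  0.033] z95 0.057 [ 659. -129.] [27. 43.] 7.3
top stop_face 0.29 [192. 167.] 850 [0.662 0.054 0.024] z95 0.027 [664.  56.] [63. 59.] 45.0
top saw_guide 0.86 [290. 214.] 4236 [ 0.575 -0.135  0.011] z95 0.058 [ 578. -134.] [223.  72.] 8.3
top rest 0.97 [413. 242.] 2702 [ 0.517 -0.357  0.009] z95 0.042 [ 517. -362.] [135. 116.] 81.0
top v_left 0.55 [285. 250.] 310 [ 0.497 -0.126  0.043] z95 0.05 [ 548. -126.] [146.  26.] 9.2
```

View pics/top0.png

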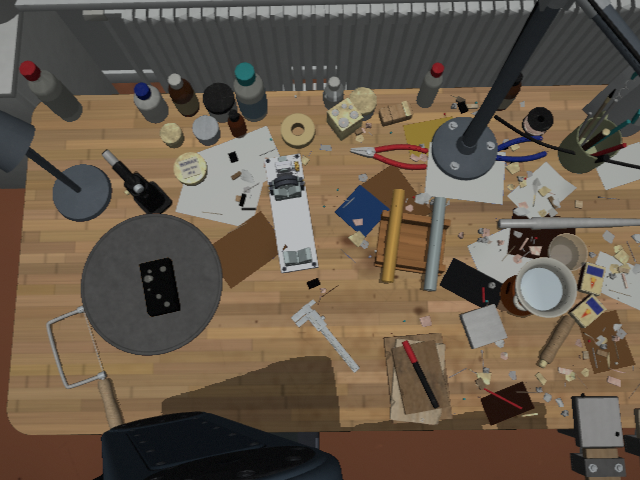

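View pics/scene0.png

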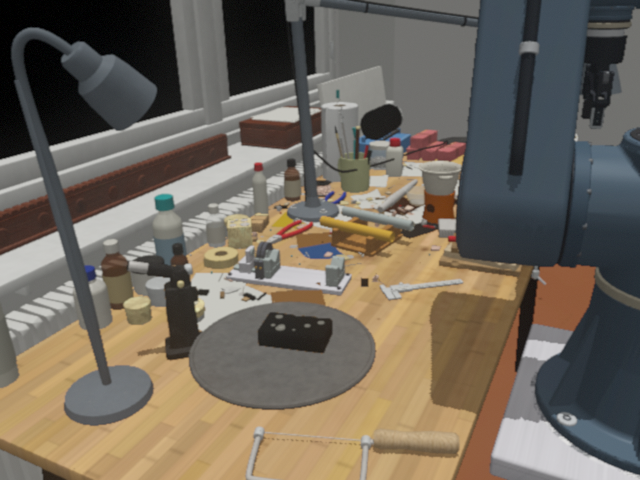

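The top view shows the brass tube at (394,240), the steel tube at (433,245), and the jig at (293,217) with its stop at the far end (285,167). The lamp stands at (465,150), beyond the tubes. The scene view agrees: jig at (280,274), brass tube at (358,233). Next I fit the poses from both views and check the space overhead for obstacles.

```bash
cat >> h.py <<'E'
def tube(P,m,zlo,zhi):
    q=P[cv2.erode(m.astype(np.uint8),np.ones((3,3)))>0]; q=q[~np.isnan(q[:,0])]; q=q[(q[:,2]>zlo)&(q[:,2]<zhi)]
    c=np.median(q,0); 
    for _ in range(3):
        u=np.linalg.svd(q[:,:2]-q[:,:2].mean(0),full_matrices=0)[2][0]; u*=np.sign(u[0])
        t=(q[:,:2]-q[:,:2].mean(0))@u; w=(q[:,:2]-q[:,:2].mean(0))@np.array([-u[1],u[0]])
        q=q[abs(w-np.median(w))<.014]
    o=q[:,:2].mean(0); t=(q[:,:2]-o)@u; w=(q[:,:2]-o)@np.array([-u[1],u[0]])
    a,b=np.percentile(t,[.5,99.5]); s,e=np.percentile(w,[2,98])
    return o+u*(a+b)/2+np.array([-u[1],u[0]])*(s+e)/2,np.degrees(np.arctan2(u[1],u[0])),b-a,e-s,np.percentile(q[:,2],90)
E
python3 - <<'E'
from h import *
for n in("top","scene"):
    im,d,P,c,W=cam(n)
    for l in("brass_tube","steel_tube"):
        print(n,l,[np.round(x,4) for x in tube(P,robot.masks_of(n,l)[0]["mask"],.035,.065)])
    q=P[~np.isnan(P[...,0])]
    k=q[(q[:,2]>.1)&(q[:,0]>.2)&(q[:,0]<.85)&(q[:,1]>-.65)&(q[:,1]<.1)]
    for c0 in sorted({tuple(x) for x in np.round(k/.08).astype(int)}): print((np.array(c0)*.08).round(2),end=";")
    print()
E
```

```text
top brass_tube [array([ 0.5218, -0.3194]), np.float64(-9.48), np.float64(0.1639), np.float64(0.0168), np.float64(0.0543)]
top steel_tube [array([ 0.5062, -0.3939]), np.float64(-9.2871), np.float64(0.1649), np.float64(0.0172), np.float64(0.054)]
[ 0.24 -0.16  0.48];[ 0.24 -0.16  0.56];[ 0.24 -0.16  0.64];[ 0.24 -0.16  0.72];[ 0.24 -0.16  0.8 ];[ 0.24 -0.08  0.24];[ 0.24 -0.08  0.32];[ 0.24 -0.08  0.4 ];[ 0.24 -0.08  0.48];[ 0.24 -0.08  0.56];[ 0.24 -0.08  0.64];[ 0.24 -0.08  0.72];[0.24 0.   0.24];[0.24 0.   0.32];[0.24 0.   0.4 ];[0.24 0.   0.48];[0.24 0.   0.56];[0.24 0.   0.64];[0.24 0.08 0.24];[0.24 0.08 0.32];[0.24 0.08 0.4 ];[ 0.4  -0.64  0.08];[ 0.4  -0.64  0.16];[ 0.4  -0.56  0.08];[ 0.4  -0.56  0.16];[ 0.4  -0.48  0.08];[ 0.4  -0.48  0.16];[ 0.48 -0.56  0.08];[ 0.48 -0.56  0.16];[ 0.48 -0.48  0.08];[ 0.48 -0.48  0.16];[ 0.64 -0.64  0.16];[ 0.64 -0.56  0.48];[ 0.64 -0.48  0.48];[ 0.72 -0.64  0.08];[ 0.72 -0.64  0.16];[ 0.72 -0.56  0.08];[ 0.72 -0.56  0.16];[ 0.72 -0.56  0.48];[ 0.72 -0.48  0.08];[ 0.72 -0.48  0.16];[ 0.72 -0.48  0.24];[ 0.72 -0.48  0.32];[ 0.72 -0.48  0.4 ];[ 
[... 548 characters left out ...]
08 0.48];[ 0.4  -0.64  0.08];[ 0.4  -0.64  0.16];[ 0.4  -0.56  0.08];[ 0.4  -0.56  0.16];[ 0.4  -0.48  0.08];[ 0.4  -0.48  0.16];[ 0.48 -0.64  0.4 ];[ 0.48 -0.64  0.48];[ 0.48 -0.56  0.08];[ 0.48 -0.56  0.16];[ 0.48 -0.48  0.08];[ 0.48 -0.48  0.16];[ 0.56 -0.64  0.4 ];[ 0.56 -0.64  0.48];[ 0.56 -0.56  0.48];[ 0.64 -0.64  0.16];[ 0.64 -0.56  0.48];[ 0.64 -0.48  0.48];[ 0.72 -0.64  0.08];[ 0.72 -0.64  0.16];[ 0.72 -0.56  0.08];[ 0.72 -0.48  0.08];[ 0.72 -0.48  0.16];[ 0.72 -0.48  0.24];[ 0.72 -0.48  0.32];[ 0.72 -0.48  0.4 ];[ 0.72 -0.48  0.48];[ 0.8  -0.56  0.08];[ 0.8  -0.4   0.08];[ 0.8  -0.4   0.16];[ 0.8  -0.08  0.08];[ 0.8  -0.08  0.16];[0.8  0.   0.08];[0.8  0.08 0.08];[0.8  0.08 0.16];
```

```bash
python3 -m creep '[{"grip":0.05,"x":0.04,"y":-0.01,"z":0,"spin":0.05},{"grip":0.05,"x":0.08,"y":-0.02,"z":0,"spin":0.1},{"grip":0.05,"x":0.12,"y":-0.03,"z":0,"spin":0.15},{"grip":0.05,"x":0.16,"y":-0.04,"z":0,"spin":0.2},{"grip":0.05,"x":0.2,"y":-0.05,"z":0,"spin":0.25},{"grip":0.05,"x":0.24,"y":-0.06,"z":0,"spin":0.3},{"grip":0.05,"x":0.28,"y":-0.07,"z":0,"spin":0.35},{"grip":0.05,"x":0.32,"y":-0.08,"z":0,"spin":0.38}]' 30
```

```text
time_s: 1.77
ee_pos: [0.4184, -0.3856, 0.2315]
tool_rot: [[0.988, -0.157, 0.0], [-0.157, -0.988, -0.0], [0.0, 0.0, -1.0]]
ft_force: [-1.7, -0.9, -0.3]
grip_width: 0.0502
gripper_force: 0.0
```

```bash
python3 -m creep '[{"grip":0.05,"x":0.025,"y":-0.022,"z":0,"spin":0},{"grip":0.05,"x":0.05,"y":-0.044,"z":0,"spin":0.005},{"grip":0.05,"x":0.075,"y":-0.066,"z":0,"spin":0.005},{"grip":0.05,"x":0.092,"y":-0.084,"z":0,"spin":0.005},{"grip":0.05,"x":0.092,"y":-0.084,"z":0,"spin":0.005},{"grip":0.05,"x":0.092,"y":-0.084,"z":0,"spin":0.005}]'
python3 - <<'E'
from h import *
im,d,P,c,W=cam("wrist"); save("w1.png",im); print(W.round(3).tolist(), robot.get_state()["ee_pos"])
for l in("brass_tube","steel_tube"):
    for r in robot.masks_of("wrist",l)[:2]: print(l,r["score"],r["location"],[np.round(x,4) for x in tube(P,r["mask"],.03,.07)])
E
```

```text
time_s: 2.27
ee_pos: [0.5213, -0.3172, 0.231]
tool_rot: [[0.988, -0.157, -0.0], [-0.157, -0.988, 0.0], [-0.0, -0.0, -1.0]]
ft_force: [0.5, 0.6, -0.1]
grip_width: 0.0498
gripper_force: 0.0
[[-0.158, -0.934, -0.32, 0.603], [-0.987, 0.149, 0.051, -0.331], [0.0, 0.324, -0.946, 0.374], [0.0, 0.0, 0.0, 1.0]] [ 0.52057709 -0.31790271  0.23107833]
brass_tube 0.73 [333.5, 181.9] [array([ 0.5244, -0.3227]), np.float64(-9.5445), np.float64(0.165), np.float64(0.0195), np.float64(0.0538)]
steel_tube 0.78 [430.3, 190.3] [array([ 0.5072, -0.3959]), np.float64(-9.5671), np.float64(0.1664), np.float64(0.0187), np.float64(0.0537)]
```

View pics/w1.png

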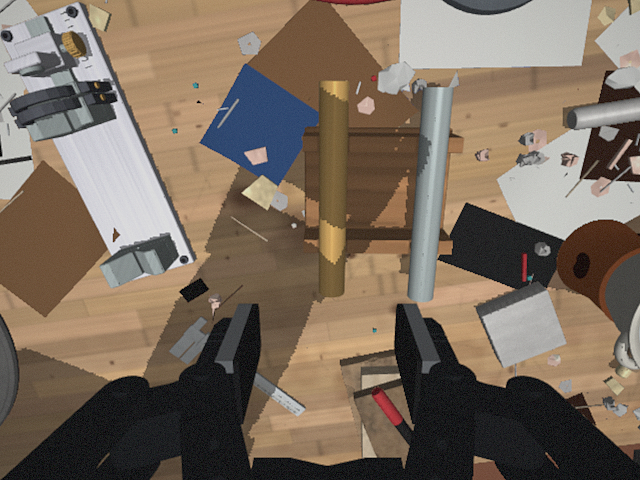

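Brass tube at (333,182) and steel tube at (430,190). The fingers line up with the brass tube, so I'm descending.

```bash
python3 -m creep '[{"grip":0.05,"x":0.0026,"y":0.0036,"z":0.03,"spin":0.007},{"grip":0.05,"x":0.0026,"y":0.0036,"z":0.065,"spin":0.007},{"grip":0.05,"x":0.0026,"y":0.0036,"z":0.1,"spin":0.007},{"grip":0.05,"x":0.0026,"y":0.0036,"z":0.135,"spin":0.007},{"grip":0.05,"x":0.0026,"y":0.0036,"z":0.17,"spin":0.007},{"grip":0.05,"x":0.0026,"y":0.0036,"z":0.195,"spin":0.007},{"grip":0.05,"x":0.0026,"y":0.0036,"z":0.209,"spin":0.007},{"grip":0.05,"x":0.0026,"y":0.0036,"z":0.209,"spin":0.007}]' 40
python3 -m creep '[{"grip":0.03,"x":0,"y":0,"z":0,"spin":0},{"grip":0.03,"x":0,"y":0,"z":0,"spin":0},{"grip":0.01,"x":0,"y":0,"z":0,"spin":0},{"grip":0.01,"x":0,"y":0,"z":0,"spin":0},{"grip":0.01,"x":0,"y":0,"z":0,"spin":0},{"grip":0.01,"x":0,"y":0,"z":0,"spin":0}]' 40
```

```text
time_s: 3.08
ee_pos: [0.5208, -0.3218, 0.0197]
tool_rot: [[0.986, -0.167, -0.004], [-0.167, -0.986, 0.003], [-0.004, -0.002, -1.0]]
ft_force: [-0.6, -0.2, -0.2]
grip_width: 0.05
gripper_force: 0.0
time_s: 3.58
ee_pos: [0.5236, -0.3218, 0.0245]
tool_rot: [[0.986, -0.166, 0.002], [-0.166, -0.986, -0.001], [0.002, 0.0, -1.0]]
ft_force: [0.5, 5.1, 6.1]
grip_width: 0.0209
gripper_force: 38.8
```

Gripped at a width of 20.9 mm. Lifting.

```bash
python3 -m creep '[{"grip":0.01,"z":-0.012,"x":0,"y":0,"spin":0},{"grip":0.01,"z":-0.04,"x":0,"y":0,"spin":0},{"grip":0.01,"z":-0.075,"x":0,"y":0,"spin":0},{"grip":0.01,"z":-0.11,"x":0,"y":0,"spin":0},{"grip":0.01,"z":-0.14,"x":0,"y":0,"spin":0},{"grip":0.01,"z":-0.14,"x":0,"y":0,"spin":0},{"grip":0.01,"z":-0.14,"x":0,"y":0,"spin":0}]' 60
python3 - <<'E'
from h import *
for n in("top","scene","wrist"):
    im,d,P,c,W=cam(n); save("l_%s.png"%n,im)
    for l in("brass_tube",):
        for r in robot.masks_of(n,l)[:1]:
            print(n,r["score"],[np.round(x,4) for x in tube(P,r["mask"],.1,.25)])
    if n!="scene":
        for r in robot.masks_of(n,"jig")[:1]:
            q=P[r["mask"]];q=q[~np.isnan(q[:,0])]
            b=q[abs(q[:,2]-.01)<.006]; a=cv2.minAreaRect(b[:,:2].astype(np.float32)*1000); print("jig",a)
E
```

```text
time_s: 4.17
ee_pos: [0.5234, -0.3227, 0.1655]
tool_rot: [[0.986, -0.166, 0.004], [-0.166, -0.986, -0.003], [0.005, 0.002, -1.0]]
ft_force: [-0.1, 0.1, -1.6]
grip_width: 0.0201
gripper_force: 58.8
jig ((599.4723510742188, -130.63070678710938), (185.7565155029297, 70.98373413085938), 8.192852973937988)
scene 0.84 [array([ 0.5223, -0.3136]), np.float64(-9.4684), np.float64(0.1663), np.float64(0.0117), np.float64(0.1883)]
wrist 0.88 [array([ 0.5442, -0.3264]), np.float64(-9.529), np.float64(0.1236), np.float64(0.0195), np.float64(0.1902)]
jig ((574.673095703125, -135.084228515625), (216.05477905273438, 75.89039611816406), 8.082862854003906)
```

```bash
python3 -m creep '[{"grip":0.01,"x":-0.006,"y":-0.03,"z":0,"spin":-0.05},{"grip":0.01,"x":-0.012,"y":-0.06,"z":0,"spin":-0.1},{"grip":0.01,"x":-0.018,"y":-0.09,"z":0,"spin":-0.15},{"grip":0.01,"x":-0.024,"y":-0.12,"z":0,"spin":-0.2},{"grip":0.01,"x":-0.029,"y":-0.15,"z":0,"spin":-0.26},{"grip":0.01,"x":-0.034,"y":-0.177,"z":0,"spin":-0.307},{"grip":0.01,"x":-0.034,"y":-0.177,"z":0,"spin":-0.307},{"grip":0.01,"x":-0.034,"y":-0.177,"z":0,"spin":-0.307}]' 60
python3 - <<'E'
from h import *
def line(q):
    c=np.median(q,0)
    for _ in range(4):
        u=np.linalg.svd(q-q.mean(0),full_matrices=0)[2][0];u*=np.sign(u[0])
        r=(q-q.mean(0)); r=np.linalg.norm(r-np.outer(r@u,u),axis=1); q=q[r<np.percentile(r,97)] if (r>.013).any() else q
    t=(q-q.mean(0))@u; return (q.mean(0)+u*(t.min()+t.max())/2).round(4),u.round(4),round(np.ptp(t),4)
for n in("top","scene","wrist"):
    s=robot.get_state(); im,d,P,c,W=cam(n); save("j_%s.png"%n,im); print(s["ee_pos"].round(4))
    for r in robot.masks_of(n,"brass_tube")[:1]:
            q=P[cv2.erode(r["mask"].astype(np.uint8),np.ones((3,3)))>0]; q=q[~np.isnan(q[:,0])&(q[:,2]>.13)]
            print(n,r["score"],[np.round(x,4) for x in tube(P,r["mask"],.1,.25)],line(q))
    for l in("jig","stop_face","saw_guide","v_left","v_right"):
        for r in robot.masks_of(n,l)[:1]:
            q=P[r["mask"]];q=q[~np.isnan(q[:,0])]
            if l=="jig": q=q[abs(q[:,2]-.01)<.006]
            a=cv2.minAreaRect(q[:,:2].astype(np.float32)*1000); print(l,round(r["score"],2),np.round(a[0],1),np.round(a[1],1),round(a[2],1),r["location"])
E
```

```text
time_s: 5.23
ee_pos: [0.5186, -0.1408, 0.1622]
tool_rot: [[0.99, 0.141, -0.0], [0.141, -0.99, 0.0], [-0.0, -0.0, -1.0]]
ft_force: [0.7, -0.8, -1.7]
grip_width: 0.0204
gripper_force: 59.0
[ 0.5186 -0.1408  0.1622]
jig 0.86 [ 493.8 -167.4] [46.9 26.9] 9.8 [309.4, 258.1]
saw_guide 0.53 [ 496.3 -170.5] [24.1 53.4] 89.2 [310.6, 255.8]
v_left 0.72 [ 496.  -167.6] [50.9 27.4] 8.5 [308.2, 257.6]
[ 0.5185 -0.1425  0.1622]
scene 0.87 [array([ 0.5167, -0.1345]), np.float64(8.1727), np.float64(0.1654), np.float64(0.011), np.float64(0.1889)] (array([ 0.5162, -0.1335,  0.1826]), array([ 0.9898,  0.1424, -0.0041]), np.float64(0.168))
jig 0.74 [ 583.  -182.7] [224.6 179.3] 6.2 [279.8, 274.7]
stop_face 0.79 [ 681.6 -154.1] [ 33.7 161.7] 34.6 [249.9, 262.6]
saw_guide 0.59 [ 599.1 -184.1] [254.7 184.2] 6.8 [279.9, 273.0]
v_left 0.54 [ 544.5 -123.2] [140.   27.8] 6.5 [326.2, 267.8]
v_right 0.69 [ 554.1 -150.3] [151.   27.9] 6.5 [279.9, 255.1]
[ 0.5185 -0.1419  0.1623]
wrist 0.8 [array([ 0.5406, -0.1395]), np.float64(8.0448), np.float64(0.1232), np.float64(0.0194), np.float64(0.1912)] (array([ 0.5389, -0.1397,  0.1893]), array([ 0.9902,  0.1399, -0.0041]), np.float64(0.1278))
jig 0.72 [ 559.7 -138.7] [184.8  70.1] 8.2 [336.6, 61.2]
stop_face 0.71 [ 647.6 -125.5] [ 1.  28.5] 7.1 [328.3, 1.7]
saw_guide 0.66 [ 556.9 -139.3] [190.6  72.7] 8.4 [336.2, 58.9]
v_left 0.61 [ 554.  -125.4] [155.   23.3] 7.6 [305.6, 68.6]
v_right 0.65 [ 557.7 -152.6] [156.3  23.4] 8.2 [359.0, 65.7]
```

View pics/j_wrist.png

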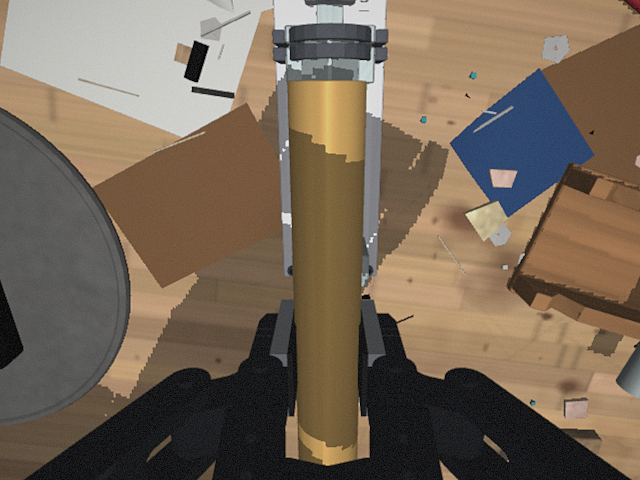

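The arches show at (331,45) and the tube's leading end at (327,82), just behind them. The tube needs about 2 mm to the right, then it goes down to about 2.5 mm above the seat.

```bash
python3 -m creep '[{"grip":0.01,"x":0,"y":0.002,"z":0.03,"spin":0},{"grip":0.01,"x":0,"y":0.002,"z":0.06,"spin":0},{"grip":0.01,"x":0,"y":0.002,"z":0.085,"spin":0},{"grip":0.01,"x":0,"y":0.002,"z":0.105,"spin":0},{"grip":0.01,"x":0,"y":0.002,"z":0.115,"spin":0},{"grip":0.01,"x":0,"y":0.002,"z":0.115,"spin":0},{"grip":0.01,"x":0,"y":0.002,"z":0.115,"spin":0}]' 60
python3 - <<'E'
from h import *
from scipy.spatial import cKDTree
for n in("scene","wrist"):
    s=robot.get_state(); im,d,P,c,W=cam(n); save("k_%s.png"%n,im if n=="wrist" else cv2.resize(im[200:320,200:400],(800,480),interpolation=cv2.INTER_CUBIC)); print(s["ee_pos"].round(4),s["ft_force"])
    for r in robot.masks_of(n,"brass_tube")[:1]:
            print(n,r["score"],[np.round(x,4) for x in tube(P,r["mask"],.05,.25)])
    for l in("jig","stop_face","v_left","v_right"):
        for r in robot.masks_of(n,l)[:1]:
            q=P[r["mask"]];q=q[~np.isnan(q[:,0])]
            if l=="jig": q=q[abs(q[:,2]-.01)<.006]
            if len(q)>9: a=cv2.minAreaRect(q[:,:2].astype(np.float32)*1000); print(l,round(r["score"],2),np.round(a[0],1),np.round(a[1],1),round(a[2],1),r["location"])
E
```

```text
time_s: 6.87
ee_pos: [0.5191, -0.1439, 0.0477]
tool_rot: [[0.99, 0.139, 0.0], [0.139, -0.99, -0.0], [0.0, 0.0, -1.0]]
ft_force: [0.7, -0.3, -0.4]
grip_width: 0.0202
gripper_force: 59.0
[ 0.5191 -0.1439  0.0477] [ 0.65359671 -0.25464057 -0.3781685 ]
scene 0.93 [array([ 0.5175, -0.1371]), np.float64(8.3076), np.float64(0.1662), np.float64(0.0128), np.float64(0.0752)]
jig 0.87 [ 578.8 -132. ] [224.8  77.1] 8.7 [278.0, 274.3]
stop_face 0.81 [ 684.6 -158.6] [ 31.4 167.7] 33.5 [248.3, 260.9]
v_left 0.77 [ 552.4 -122.9] [156.1  25.3] 8.5 [324.1, 268.4]
v_right 0.81 [ 570.  -148.7] [ 93.5 189. ] 73.7 [277.8, 257.6]
[ 0.5193 -0.144   0.0482] [-0.04641502  0.61309673 -0.36113019]
wrist 0.92 [array([ 0.5412, -0.1415]), np.float64(8.0775), np.float64(0.124), np.float64(0.0198), np.float64(0.0772)]
jig 0.84 [ 554.9 -139.4] [124.3  70.5] 8.4 [324.3, 82.9]
v_left 0.88 [ 612.2 -114.3] [23.  30.6] 8.1 [284.5, 56.6]
v_right 0.6 [ 616.4 -143.8] [23.8 23.4] 8.1 [366.7, 54.8]
```

View pics/k_wrist.png

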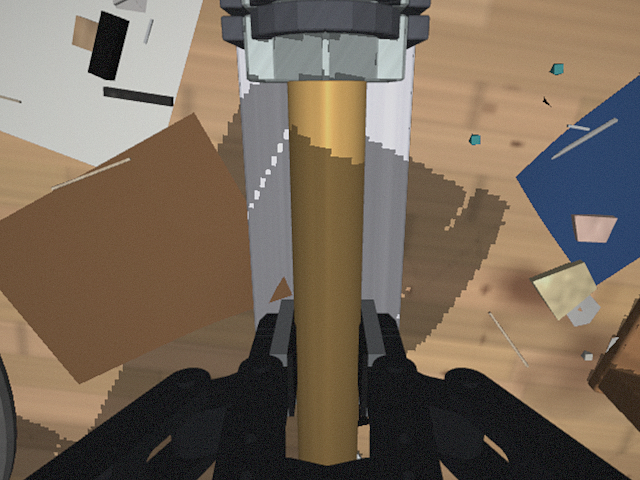

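View pics/k_scene.png

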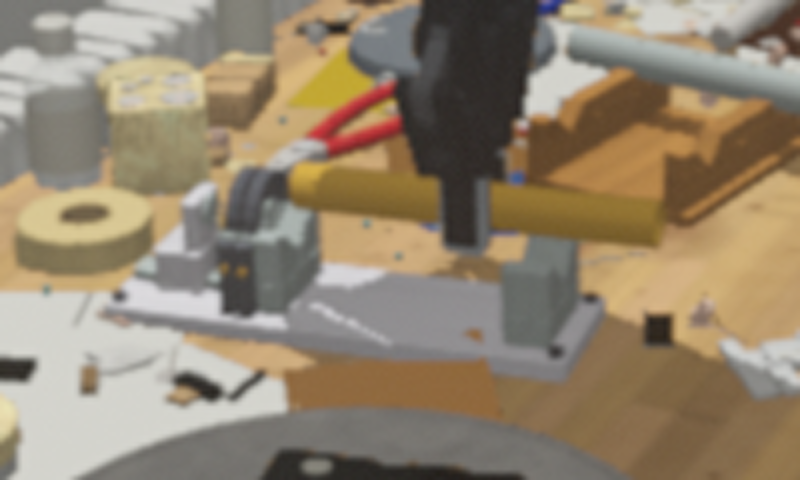

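In the wrist view the V valley is at (326,50) and the tube's end at (326,82), so they are aligned. The scene crop shows the tube level above the rear block, its end just behind the arches. Lowering into the V, then feeding.

```bash
python3 -m creep '[{"grip":0.01,"x":0,"y":0,"z":0.005,"spin":-0.002},{"grip":0.01,"x":0,"y":0,"z":0.01,"spin":-0.002},{"grip":0.01,"x":0,"y":0,"z":0.0135,"spin":-0.002},{"grip":0.01,"x":0,"y":0,"z":0.0135,"spin":-0.002},{"grip":0.01,"x":0,"y":0,"z":0.0135,"spin":-0.002}]' 60; python3 -m creep '[{"grip":0.01,"x":0.005,"y":0,"z":0,"spin":0},{"grip":0.01,"x":0.01,"y":0,"z":0,"spin":0},{"grip":0.01,"x":0.014,"y":0,"z":0,"spin":0},{"grip":0.01,"x":0.014,"y":0,"z":0,"spin":0},{"grip":0.01,"x":0.014,"y":0,"z":0,"spin":0}]' 60
```

```text
time_s: 7.88
ee_pos: [0.5186, -0.1437, 0.0334]
tool_rot: [[0.99, 0.141, -0.001], [0.141, -0.99, 0.0], [-0.001, -0.0, -1.0]]
ft_force: [0.3, -0.5, 0.3]
grip_width: 0.0204
gripper_force: 59.0
time_s: 8.3
ee_pos: [0.533, -0.1418, 0.0338]
tool_rot: [[0.99, 0.142, 0.0], [0.142, -0.99, -0.0], [0.0, 0.0, -1.0]]
ft_force: [-0.5, -0.7, -0.7]
grip_width: 0.0203
gripper_force: 59.0
```

No contact so far. Feeding on under the guide.

```bash
python3 -m creep '[{"grip":0.01,"x":0.004,"y":0,"z":0,"spin":0},{"grip":0.01,"x":0.008,"y":0,"z":0,"spin":0},{"grip":0.01,"x":0.012,"y":0,"z":0,"spin":0},{"grip":0.01,"x":0.015,"y":0,"z":0,"spin":0},{"grip":0.01,"x":0.015,"y":0,"z":0,"spin":0},{"grip":0.01,"x":0.015,"y":0,"z":0,"spin":0}]' 60
python3 - <<'E'
from h import *
im,d,P,c,W=cam("top"); save("m_top.png",cv2.resize(im[130:290,190:390],(750,600),interpolation=cv2.INTER_CUBIC))
for l in ("stop_face","brass_tube"):
  for r in robot.masks_of("top",l)[:1]: print(l,r["score"],r["location"])
im,d,P,c,W=cam("scene"); save("m_scene.png",cv2.resize(im[220:310,210:330],(800,600),interpolation=cv2.INTER_CUBIC))
r=robot.masks_of("scene","brass_tube")[0]; print([np.round(x,4) for x in tube(P,r["mask"],.03,.25)])
E
```

```text
time_s: 8.8
ee_pos: [0.5476, -0.1396, 0.0337]
tool_rot: [[0.99, 0.142, -0.0], [0.142, -0.99, 0.0], [-0.0, -0.0, -1.0]]
ft_force: [0.5, 0.4, -1.3]
grip_width: 0.0203
gripper_force: 59.0
[array([ 0.5387, -0.1332]), np.float64(8.5172), np.float64(0.1519), np.float64(0.0113), np.float64(0.061)]
```

View pics/m_scene.png

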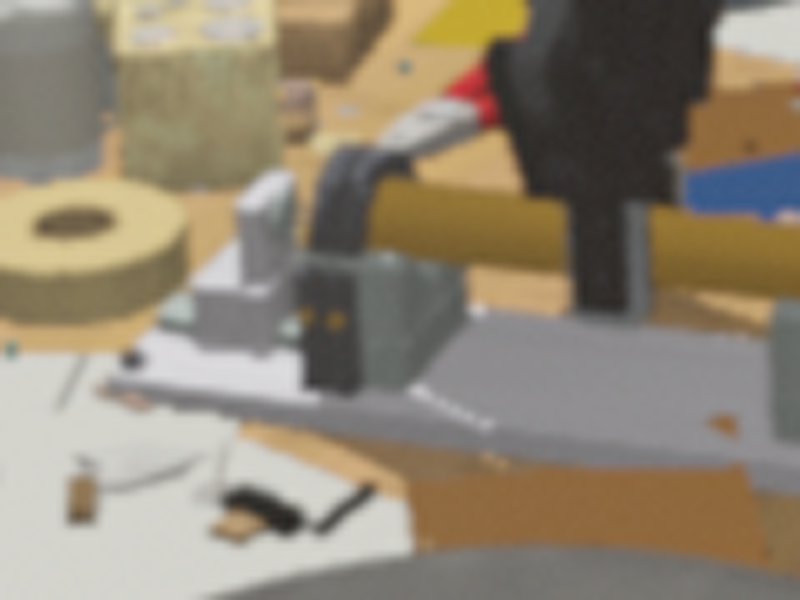

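The tube is under the arches; the stop pad is at about (285,230), roughly 10 mm beyond the arch front. From here I creep in small steps and watch the force.

```bash
python3 -m creep '[{"grip":0.01,"x":0.001,"y":0,"z":0,"spin":0},{"grip":0.01,"x":0.002,"y":0,"z":0,"spin":0},{"grip":0.01,"x":0.003,"y":0,"z":0,"spin":0},{"grip":0.01,"x":0.004,"y":0,"z":0,"spin":0},{"grip":0.01,"x":0.004,"y":0,"z":0,"spin":0}]' 60
```

```text
time_s: 9.47
ee_pos: [0.5517, -0.1391, 0.0338]
tool_rot: [[0.99, 0.141, 0.0], [0.141, -0.99, -0.0], [0.0, 0.0, -1.0]]
ft_force: [-0.0, 0.2, -0.9]
grip_width: 0.0202
gripper_force: 59.0
```

```bash
python3 -m creep '[{"grip":0.01,"x":0.0007,"y":0,"z":0,"spin":0},{"grip":0.01,"x":0.0014,"y":0,"z":0,"spin":0},{"grip":0.01,"x":0.002,"y":0,"z":0,"spin":0},{"grip":0.01,"x":0.002,"y":0,"z":0,"spin":0}]' 60
```

```text
time_s: 9.8
ee_pos: [0.5536, -0.1389, 0.0338]
tool_rot: [[0.99, 0.141, 0.0], [0.141, -0.99, -0.0], [0.0, 0.0, -1.0]]
ft_force: [-0.3, 0.4, -1.8]
grip_width: 0.0201
gripper_force: 59.0
```

```bash
python3 -m creep '[{"grip":0.01,"x":0.0005,"y":0,"z":0,"spin":0},{"grip":0.01,"x":0.001,"y":0,"z":0,"spin":0},{"grip":0.01,"x":0.0015,"y":0,"z":0,"spin":0},{"grip":0.01,"x":0.0015,"y":0,"z":0,"spin":0}]' 60
```

```text
time_s: 10.13
ee_pos: [0.555, -0.1386, 0.0338]
tool_rot: [[0.99, 0.141, 0.0], [0.141, -0.99, -0.0], [0.0, 0.0, -1.0]]
ft_force: [-0.0, 0.4, -2.0]
grip_width: 0.0202
gripper_force: 59.0
```

Run:
```python
from h import *
im,d,P,c,W=cam("wrist"); save("n_wrist.png",im[:240])
im,d,P,c,W=cam("scene"); save("n_scene.png",cv2.resize(im[230:290,220:300],(800,600),interpolation=cv2.INTER_CUBIC))
```

```text
(no output)
```

View pics/n_scene.png

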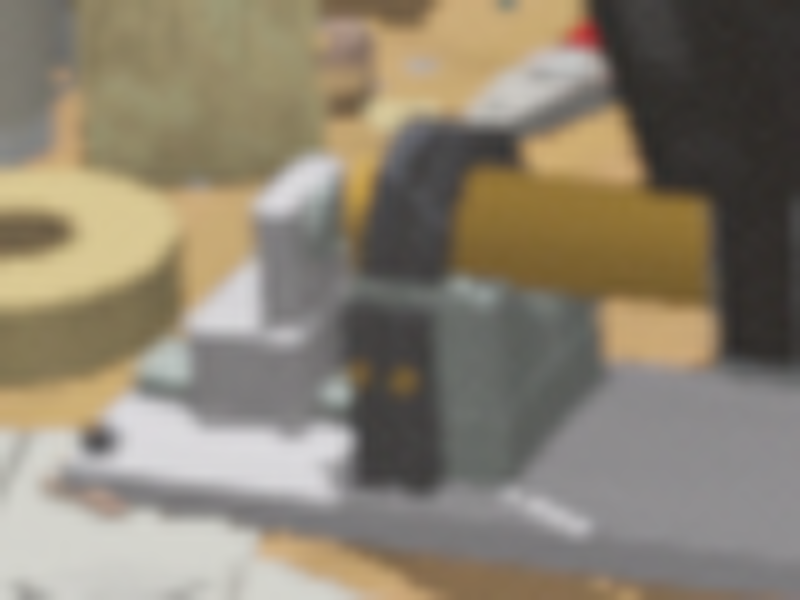

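The tube's end now shows in front of the arch at (360,210), close to the pad at (345,210). Continuing in 1 mm moves.

```bash
python3 -m creep '[{"grip":0.01,"x":0.0005,"y":0,"z":0,"spin":0},{"grip":0.01,"x":0.001,"y":0,"z":0,"spin":0},{"grip":0.01,"x":0.001,"y":0,"z":0,"spin":0}]' 60
```

```text
time_s: 10.48
ee_pos: [0.556, -0.1385, 0.0338]
tool_rot: [[0.99, 0.141, 0.0], [0.141, -0.99, -0.0], [0.0, 0.0, -1.0]]
ft_force: [-0.2, -0.4, -2.0]
grip_width: 0.0204
gripper_force: 59.0
```

```bash
python3 -m creep '[{"grip":0.01,"x":0.0005,"y":0,"z":0,"spin":0},{"grip":0.01,"x":0.001,"y":0,"z":0,"spin":0},{"grip":0.01,"x":0.001,"y":0,"z":0,"spin":0}]' 60
```

```text
time_s: 10.73
ee_pos: [0.557, -0.1383, 0.0338]
tool_rot: [[0.99, 0.141, 0.0], [0.141, -0.99, 0.0], [0.0, -0.0, -1.0]]
ft_force: [-0.2, -0.7, -0.8]
grip_width: 0.0201
gripper_force: 59.0
```

```bash
python3 -m creep '[{"grip":0.01,"x":0.0005,"y":0,"z":0,"spin":0},{"grip":0.01,"x":0.001,"y":0,"z":0,"spin":0},{"grip":0.01,"x":0.001,"y":0,"z":0,"spin":0}]' 60
```

```text
time_s: 10.98
ee_pos: [0.558, -0.1382, 0.0338]
tool_rot: [[0.99, 0.141, 0.0], [0.141, -0.99, -0.0], [0.0, 0.0, -1.0]]
ft_force: [0.1, -0.5, -0.7]
grip_width: 0.0201
gripper_force: 59.0
```

```bash
python3 -m creep '[{"grip":0.01,"x":0.0005,"y":0,"z":0,"spin":0},{"grip":0.01,"x":0.001,"y":0,"z":0,"spin":0},{"grip":0.01,"x":0.001,"y":0,"z":0,"spin":0}]' 60
```

```text
time_s: 11.23
ee_pos: [0.559, -0.1381, 0.0338]
tool_rot: [[0.99, 0.141, 0.0], [0.141, -0.99, -0.0], [0.0, 0.0, -1.0]]
ft_force: [-0.1, -1.0, -1.3]
grip_width: 0.0202
gripper_force: 59.0
```

```bash
python3 -m creep '[{"grip":0.01,"x":0.0005,"y":0,"z":0,"spin":0},{"grip":0.01,"x":0.001,"y":0,"z":0,"spin":0},{"grip":0.01,"x":0.001,"y":0,"z":0,"spin":0}]' 60
python3 - <<'E'
from h import *
im,d,P,c,W=cam("scene"); save("o_scene.png",cv2.resize(im[230:290,220:300],(800,600),interpolation=cv2.INTER_CUBIC))
E
```

```text
time_s: 11.48
ee_pos: [0.56, -0.138, 0.0338]
tool_rot: [[0.99, 0.141, 0.0], [0.141, -0.99, -0.0], [0.0, 0.0, -1.0]]
ft_force: [-0.2, 0.5, -1.8]
grip_width: 0.02
gripper_force: 59.0
```

View pics/o_scene.png

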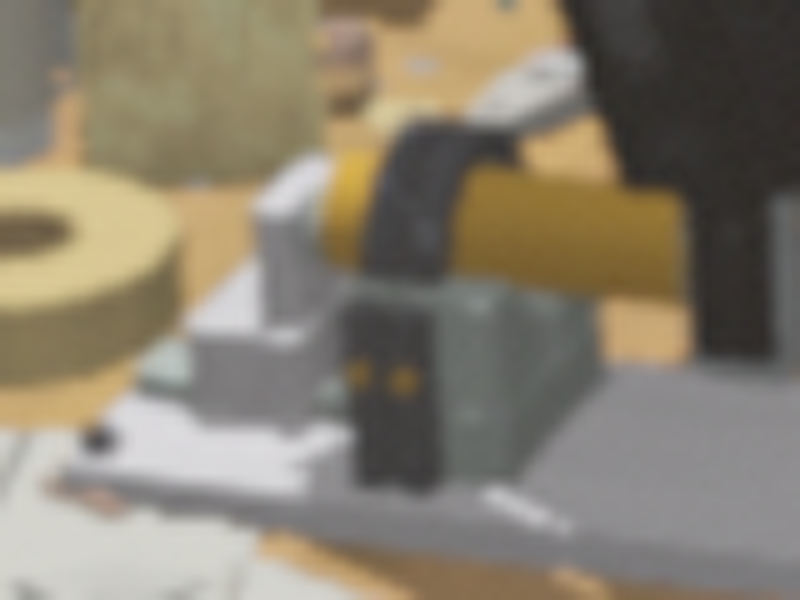

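The tube's end at (325,210) now covers the pad's face, so contact is very near.

```bash
python3 -m creep '[{"grip":0.01,"x":0.0004,"y":0,"z":0,"spin":0},{"grip":0.01,"x":0.0008,"y":0,"z":0,"spin":0},{"grip":0.01,"x":0.0008,"y":0,"z":0,"spin":0}]' 60
```

```text
time_s: 11.78
ee_pos: [0.5608, -0.1378, 0.0338]
tool_rot: [[0.99, 0.141, 0.0], [0.141, -0.99, -0.0], [0.0, 0.0, -1.0]]
ft_force: [-0.3, -0.1, -1.4]
grip_width: 0.02
gripper_force: 59.0
```

```bash
python3 -m creep '[{"grip":0.01,"x":0.0004,"y":0,"z":0,"spin":0},{"grip":0.01,"x":0.0008,"y":0,"z":0,"spin":0},{"grip":0.01,"x":0.0008,"y":0,"z":0,"spin":0}]' 60
```

```text
time_s: 12.03
ee_pos: [0.5616, -0.1377, 0.0338]
tool_rot: [[0.99, 0.141, 0.0], [0.141, -0.99, -0.0], [0.0, 0.0, -1.0]]
ft_force: [0.2, -1.0, -0.8]
grip_width: 0.0202
gripper_force: 59.0
```

```bash
python3 -m creep '[{"grip":0.01,"x":0.0004,"y":0,"z":0,"spin":0},{"grip":0.01,"x":0.0008,"y":0,"z":0,"spin":0},{"grip":0.01,"x":0.0008,"y":0,"z":0,"spin":0}]' 60
```

```text
time_s: 12.28
ee_pos: [0.562, -0.1376, 0.0337]
tool_rot: [[0.99, 0.141, -0.001], [0.141, -0.99, 0.0], [-0.001, -0.0, -1.0]]
ft_force: [-1.7, 0.3, -0.9]
grip_width: 0.0202
gripper_force: 59.0
```

```bash
python3 -m creep '[{"grip":0.01,"x":0.0003,"y":0,"z":0,"spin":0},{"grip":0.01,"x":0.0006,"y":0,"z":0,"spin":0},{"grip":0.01,"x":0.0006,"y":0,"z":0,"spin":0}]' 60
```

```text
time_s: 12.53
ee_pos: [0.562, -0.1375, 0.0335]
tool_rot: [[0.99, 0.141, -0.002], [0.141, -0.99, 0.0], [-0.002, -0.001, -1.0]]
ft_force: [-5.1, -2.0, -0.6]
grip_width: 0.0202
gripper_force: 59.1
```

Contact with the stop: 5 N and the tool has halted. Now pressing down.

```bash
python3 -m creep '[{"grip":0.01,"x":0,"y":0,"z":0.001,"spin":0},{"grip":0.01,"x":0,"y":0,"z":0.002,"spin":0},{"grip":0.01,"x":0,"y":0,"z":0.003,"spin":0},{"grip":0.01,"x":0,"y":0,"z":0.003,"spin":0},{"grip":0.01,"x":0,"y":0,"z":0.003,"spin":0}]' 70
```

```text
time_s: 12.95
ee_pos: [0.562, -0.1376, 0.0308]
tool_rot: [[0.99, 0.141, -0.002], [0.141, -0.99, 0.0], [-0.002, -0.001, -1.0]]
ft_force: [-7.2, -1.7, 3.9]
grip_width: 0.0199
gripper_force: 69.6
```

```bash
python3 -m creep '[{"grip":0.01,"x":0,"y":0,"z":0.0005,"spin":0},{"grip":0.01,"x":0,"y":0,"z":0.001,"spin":0},{"grip":0.01,"x":0,"y":0,"z":0.001,"spin":0}]' 70
```

```text
time_s: 13.2
ee_pos: [0.562, -0.1376, 0.0305]
tool_rot: [[0.99, 0.141, -0.002], [0.141, -0.99, 0.0], [-0.002, -0.001, -1.0]]
ft_force: [-9.8, -1.5, 12.2]
grip_width: 0.0204
gripper_force: 70.6
```

```bash
python3 -m creep '[{"grip":0.01,"x":0,"y":0,"z":0.0005,"spin":0},{"grip":0.01,"x":0,"y":0,"z":0.001,"spin":0},{"grip":0.01,"x":0,"y":0,"z":0.0015,"spin":0},{"grip":0.01,"x":0,"y":0,"z":0.0015,"spin":0},{"grip":0.01,"x":0,"y":0,"z":0.0015,"spin":0}]' 70
python3 - <<'E'
from h import *
im,d,P,c,W=cam("scene"); save("p_scene.png",cv2.resize(im[220:310,210:350],(800,514),interpolation=cv2.INTER_CUBIC))
r=robot.masks_of("scene","brass_tube")[0]; print([np.round(x,4) for x in tube(P,r["mask"],.03,.25)]); s=robot.get_state(); print(s["ft_force"],s["moment"],s["ee_pos"])
E
```

```text
time_s: 13.62
ee_pos: [0.5621, -0.1375, 0.0303]
tool_rot: [[0.99, 0.142, -0.002], [0.142, -0.99, 0.0], [-0.002, -0.0, -1.0]]
ft_force: [-17.6, 1.6, 29.9]
grip_width: 0.0198
gripper_force: 72.4
[array([ 0.5602, -0.1301]), np.float64(8.4252), np.float64(0.166), np.float64(0.0113), np.float64(0.0578)]
[-17.11655913   1.6100135   30.036615  ] [ 0.20991749  2.69832782 -0.00819054] [ 0.56206757 -0.13757897  0.03032632]
```

View pics/p_scene.png

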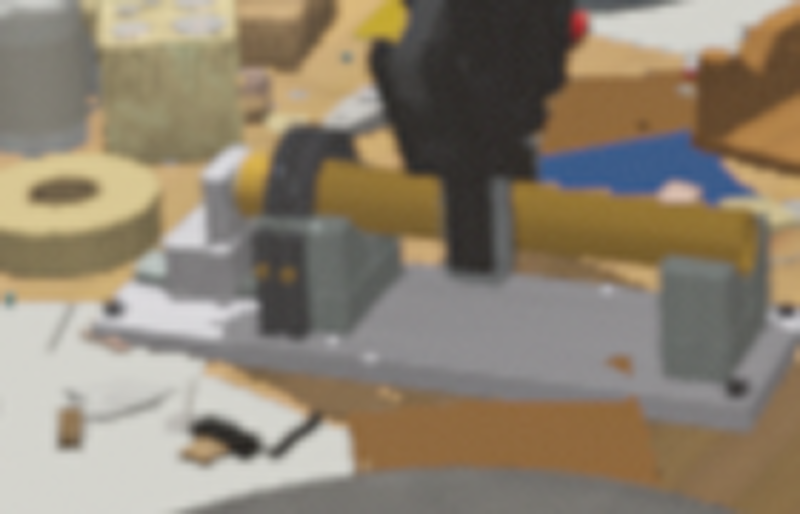

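The tube lies in both V-blocks with its end at the pad (240,180). It is pressed down with 30 N, and 17 N along the feed, well under the stop's 40 N slip. Handing in.

```bash
python3 -c "
from station import robot
print(robot.job_done())"
```

```text
the job is handed in; nothing more can be done
None
```

I handed the job in with the brass tube seated in the V and its end against the length stop, held at about 70 N grip, 30 N down and 17 N toward the stop (which slips at about 40 N); no verdict was returned.

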